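# Shake a flask of board lacquer on the press-to-run shaker

## Robot

A 6-joint arm with a two-finger parallel gripper is mounted at the origin on the work surface. World frame = base frame: x ahead of the robot, y to its left, z up, the work surface at z = 0. Lengths are in m, angles in rad, forces in N, time in s.
With the tool pointing down it reaches from about 0.25 to 0.8 m from the base axis. Payload 8.5 kg.
Tool frame: the origin (TCP) lies midway between the tips of the shut fingers; the grasp point (between the pads) lies manip.grip_depth behind it (manip.grip_depth is the distance from the TCP to the grasp point, in m); z points along the fingers, y is the line along which they close (so a half turn about z gives the same grasp; the last joint's range is limited). The gripper opens to 85 mm and grips with 20 to 120 N. Pads are 22 mm wide; open, the fingers measure 114 mm over their backs; the gripper's body (76 mm by 85 mm) begins 54 mm behind the grasp point. The pads swing forward as they close: fully open they stand 13 mm farther back than shut.
Start: joints at [-1.166, 0.238, -0.013, 1.319, 0, 1.571], TCP at [0.207, -0.483, 0.231] pointing down, gripper open.
Joint ranges: [-2.66, 2.66], [-1.03, 1.9], [-1.14, 1.46], [-1.82, 2.27], [-1.45, 1.34], [-3.14, 3.14]. Speed limits (rad/s): [2.22, 2.22, 2.79, 3.14, 3.14, 3.14].

## Interface

Orientations are given as a unit quaternion [x, y, z, w].
In Python, from plant import manip, eyes, models gives the robot as it stands. The module is installed in compiled form; this text tells all that it offers.
- The arm moves only by the tool drive_tool, never from a script. Its argument "increments" is a list of rows, each an object of numbers: "wx", "wy", "wz": the turn, a rotation vector about the tool's x, y, z in degrees; "tx", "ty", "tz": the shift along the tool's x, y, z in cm; "claw": the closure, from -1 (fully open) to 1 (shut). A call has exactly 8 rows; each row shifts and turns the commanded pose from where the row before left it, along the tool's axes as they then stand; what a row does not reach is not made up. A row lasts 1/8 s, in which the tool goes at most 62.5 mm and 10.7 degrees, less where a joint would pass 70% of its speed; a pose out of reach is approached as far as the arm can. A call with a gripper value outside its range is refused whole. The fingers move at their own pace and stop on an object; "newtons" is the grip in N (left out, the last holds). Time passes only in rows, so rows that do not move let the fingers close, or fill a call up. It gives the time, the measured TCP pose, the force, the opening and the grip force at its end, in the units of the state.
- manip.read_state(): the state, without advancing time (a new reading comes with each control period).
- eyes.capture(name): name is "side" or "top"; returns the picture (384x512x3 uint8, red, green, blue); there is no depth.
- eyes.camera_model(name): a dict with "fov_y" (degrees; the focal length in pixels is half the picture's height over the tangent of half this angle, whatever the lens; pixels are square), "cx", "cy" (the principal point, pixels), "R" (3x3) and "t" (3): a world point X has camera coordinates R X + t. Camera axes: x right, y down, z forward; pixel columns grow to the right and rows downward; lengths in m; the calibration is good to about 2 mm. A picture is of the moment at which its call begins. camera_model takes no time and is no camera call.
- manip.sign_off(): hands the job in; it is judged then, once.
Trained networks look in the newest picture that a camera, given by its name, has taken for a name from the list of things; names that differ only in an ending like _2 or _b are one class to them, and where a whole thing is asked for, a point or a joint stands for the part that bears it (a point fixed in the world has none). Each returns a list of dicts, best first, with "confidence" (0 to 1); they miss things now and then, are a little off and sometimes report something else, mostly with a low value. They report only what shows in the picture. A call takes as long as a camera call. They do not tell look-alikes from the thing itself.
- models.find_in(camera, label): "centre" ([row, column] in pixels, amid what is visible of it).
- models.spot_point(camera, label): "centre" ([row, column] in pixels: a listed point, or the origin of a listed thing).
The state is a dict: "t": time; "joint_positions": joint angles; "qvel": joint speeds; "joint_efforts": joint torques, N m; "tool_pos": TCP position; "tcp_rot": TCP orientation; "wrist_force": force on the tool from outside, world axes, zero at the start; "torque": the same for the moment, N m; "grip_width": opening from 0.0 (shut) to 1.0 (fully open); "finger_force": force on a finger pad.
Only numpy, scipy, OpenCV 4.12 (cv2) and the standard library are available. Lean on these libraries where they do the work, as an engineer would, in place of code of your own. Each camera call takes 0.05 s, during which the arm holds its last target. There are 200 camera calls.

## Task

The amber flask of lacquer has to be shaken before use: take the crumpled paper ball out of the flask shaker's sprung ring cradle and drop it in the waste bin, then take the amber flask with the orange cap, set it upright and centred in the ring cradle, press it down gently until the cradle is against its stop, and keep it pressed. Finish while still holding the flask pressed fully down; keep the flask upright throughout and leave everything else on the desk where it stands.

Things in the scene. Friction and masses are not known exactly. Their poses are not given: they have to be found in the camera images.
- shaker: Small flask shaker, a white round housing (116 mm across at the foot, 68 mm high) on rubber feet, fixed to the desk, with a grey control panel on its -x side, a coil spring above it and the black rubber ring cradle on top. Origin: centre of its underside, on the desk; z up. The cradle is straight above the origin.
- cradle_mouth (a point): Centre of the mouth of the black rubber ring cradle, at the level of its upper rim; moves down with the cradle. 108 mm above the desk when up. The ring is 64 mm across outside, 46 mm inside, open upwards, 16 mm deep. z up. A flask seated in it rests with its ball-shaped body on the ring's inner edge, the foot about 9 mm below the rim.
- cradle (a joint): How far the sprung ring cradle is pressed down, m: 0 = up, 0.009 = against its stop. It starts to move at about 4 N and needs about 10 N at the stop; the flask's own weight does not move it, and it springs up when let go.
- paper_ball: Off-white crumpled ball of paper, about 52 mm in diameter, stiff, 15 g, at the start lying in the ring cradle, its centre about 14 mm above the rim. Origin: its centre; its axes mean nothing.
- bin: Grey round desk waste bin, open on top, 125 mm high, 126 mm across at the rim, 100 mm at the foot, wall 3 mm, floor 5 mm, about 450 g, standing loose. Origin: centre of its underside; z up.
- flask_amber: THE FLASK TO SHAKE: amber-brown glass, orange cap. Round bottle: ball-shaped glass body 58 mm in diameter (its centre 27 mm up) on a flat foot 21 mm across, white label band, neck 24 mm, upright screw cap 34 mm in diameter from 62 to 86 mm up. Weighs 110 to 225 g. Origin: centre of the foot; z up. Stands on the green cutting mat (3 mm thick).
- flask_green: Green glass, white cap; not to be moved. Same shape as the amber one, on the mat.
- flask_clear: Clear glass, blue cap; not to be moved. Same shape as the amber one, on the mat.
- tumbler: Steel drinking tumbler with black lid, 87 mm across, 164 mm high; not to be moved. Origin: centre of its underside.
- battery: Black flat laptop battery pack with white adhesive frames, 85 x 195 x 7 mm, long along its y; not to be moved. Origin: centre of its underside.
- screwdriver: Screwdriver lying on the desk, 160 mm long along its x; not to be moved.
- screw_tray: Blue open screw tray 70 x 100 x 16 mm; not to be moved. Origin: centre of its underside.
Not all that is in view belongs to the job. Of the things that look like the flask_amber, take the one that is nearest to the robot's base at the start.

How it is judged:
By the outcome, as a careful person would: the job done as asked, in the order asked, and still so for the second after the job is handed in, while the arm keeps its last pose, push and grip.
It also fails if it takes over 58 s, if anything falls off the work surface, if the arm or the gripper's body presses on something with over 40 N, if the wrist force passes 120 N, or if a joint passes its speed limit or range.

## Working session

There is one attempt and no reset: what is moved stays moved. The work goes in short steps, Python scripts to look and compute and a tool call to move; the robot and the scene stay as the last step left them, time stands still between calls to the robot, and variables do not carry over. Pictures are saved under pics/ and viewed, at most 11 in all, crops included, and the job is handed in when it is done.

Besides the shell and the picture viewer there is one more tool, called after "Emit:" by a JSON object that holds its "api" and its "payload", one argument or row to a line. drive_tool: Moves the arm, as the interface text tells. Its arguments: {"type":"object","properties":{"increments":{"type":"array"},"newtons":{"type":"number"}},"required":["increments"]}

```bash
mkdir -p pics; python3 - <<'E'
from plant import manip, eyes, models
import cv2, numpy as np
ims=[]
for c in("side","top"):
    im=eyes.capture(c); cv2.imwrite(f"pics/{c}0.png",im[:,:,::-1])
    m=eyes.camera_model(c); print(c,m)
    for l in("cradle_mouth","paper_ball","bin","flask_amber"):
        print(l,[(np.round(d["centre"],1).tolist(),round(d["confidence"],2)) for d in models.spot_point(c,l)][:4])
print(manip.read_state(), manip.grip_depth)
E
```

```text
side {'fov_y': 50.459374505927855, 'cx': 246.51621161872998, 'cy': 185.66674461711395, 'R': array([[-0.96549067, -0.25982393, -0.01786847],
       [-0.17755487,  0.70687111, -0.68469519],
       [ 0.1905309 , -0.65789419, -0.72861047]]), 't': array([0.48343551, 0.19015929, 1.06680238])}
cradle_mouth [([192.9, 236.6], 0.49)]
paper_ball [([193.5, 239.2], 0.67)]
bin [([331.7, 213.5], 0.94)]
flask_amber [([146.7, 281.2], 0.64), ([126.1, 283.1], 0.52), ([217.3, 233.4], 0.46)]
top {'fov_y': 48.603272293919055, 'cx': 252.7483155140115, 'cy': 194.1608550951398, 'R': array([[ 0.01876407, -0.99981851,  0.00329528],
       [-0.99717192, -0.01895409, -0.07272488],
       [ 0.07277414, -0.00192135, -0.9973466 ]]), 't': array([-0.04199164,  0.50394584,  1.28557875])}
cradle_mouth [([184.5, 243.1], 0.72), ([142.5, 100.9], 0.35)]
paper_ball [([182.7, 243.5], 0.46)]
bin [([196.9, 137.7], 0.78)]
flask_amber [([207.4, 390.3], 0.86), ([204.9, 352.0], 0.55)]
{'t': 0.5, 'joint_positions': array([-1.16602616e+00,  2.38222797e-01, -1.35435430e-02,  1.31919533e+00,
        2.69372847e-06,  1.57080373e+00]), 'qvel': array([-1.36496317e-03, -1.42661057e-05, -1.35314601e-03,  1.13004374e-03,
       -9.35411581e-05,  1.71295104e-03]), 'joint_efforts': array([ 4.53121729e-04, -5.38165104e+01,  3.46480072e+01,  4.00575256e-03,
       -1.76108813e-05, -5.62764001e-06]), 'tool_pos': array([ 0.20672457, -0.4825173 ,  0.23124728]), 'tcp_rot': array([ 9.79590689e-01,  2.01002676e-01, -1.52986907e-05, -8.12561657e-05]), 'wrist_force': array([-0.38218713,  0.28523492, -0.09361272]), 'torque': array([0.02459395, 0.00611635, 0.01667457]), 'finger_force': 0.0, 'grip_width': 0.9991622874880195} 0.0187
```

View pics/side0.png

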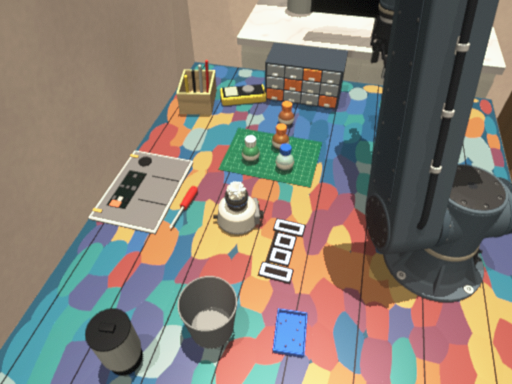

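View pics/top0.png

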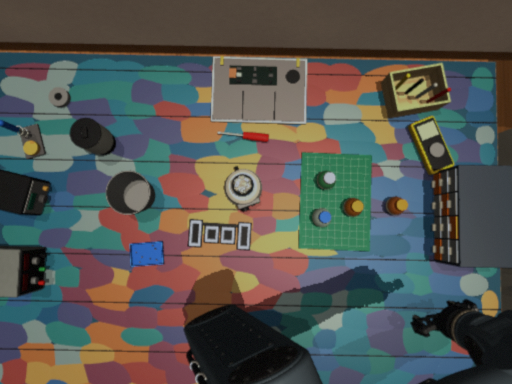

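The side view shows the ball in the shaker at (row 190, col 237), the bin at (310, 210), and amber flasks with caps at about (130, 281) on the mat and (106, 288) behind it. The top view shows the shaker at (187, 243), the mat amber flask at (207, 353), the off-mat amber flask at (205, 397) and the bin at (193, 131).

```bash
cat > h.py <<'E'
from plant import manip, eyes, models
import cv2, numpy as np
from scipy.spatial.transform import Rotation as Ro
def K(c):
    m=eyes.camera_model(c); f=192/np.tan(np.radians(m["fov_y"]/2))
    return np.array([[f,0,m["cx"]],[0,f,m["cy"]],[0,0,1]]),m["R"],m["t"]
def tri(s,t):  # (row,col) in side, top
    P=[k@np.c_[R,x] for k,R,x in(K("side"),K("top"))]
    X=cv2.triangulatePoints(P[0],P[1],np.array(s[::-1],float),np.array(t[::-1],float))
    return (X[:3]/X[3]).ravel()
def plane(c,p,z):
    k,R,t=K(c); d=R.T@np.linalg.solve(k,[p[1],p[0],1]); o=-R.T@t
    return o+d*(z-o[2])/d[2]
def proj(c,X):
    k,R,t=K(c); p=k@(R@np.array(X)+t); return (p[:2]/p[2])[::-1]
E
cat > a.py <<'E'
from h import *
T=cv2.imread("pics/top0.png");S=cv2.imread("pics/side0.png")
def blobs(im,r0,r1,c0,c1,lo,hi,n=20):
    h=cv2.cvtColor(im,cv2.COLOR_BGR2HSV)[r0:r1,c0:c1]
    m=cv2.inRange(h,lo,hi); k,_,st,ce=cv2.connectedComponentsWithStats(m)
    return [((ce[i][1]+r0).round(1),(ce[i][0]+c0).round(1),st[i].tolist()) for i in range(1,k) if st[i][4]>=n]
print("cap top",blobs(T,185,225,335,420,(5,150,120),(20,255,255)))
print("cap side",blobs(S,95,160,265,300,(5,150,120),(20,255,255)))
for n,p in(("mat",(204.9,352.0)),("off",(207.4,390.3))): print(n,plane("top",p,.003))
print("matside",plane("side",(146.7,281.2),.003),plane("side",(126.1,283.1),0))
print("bin",tri((331.7,213.5),(196.9,137.7)),plane("side",(331.7,213.5),0),plane("top",(196.9,137.7),0))
print("ball",tri((193.5,239.2),(182.7,243.5)),"z.122:",plane("side",(193.5,239.2),.122),plane("top",(182.7,243.5),.122))
print("mouth",plane("side",(192.9,236.6),.108),plane("top",(184.5,243.1),.108))
a=cv2.resize(S[165:245,195:275],(400,400),interpolation=2);b=cv2.resize(T[147:227,203:283],(400,400),interpolation=2)
cv2.imwrite("pics/shk.png",np.hstack([a,b]))
E
python3 a.py
```

```text
cap top []
cap side [(np.float64(96.3), np.float64(275.4), [1, 0, 17, 5, 47]), (np.float64(110.1), np.float64(286.3), [15, 6, 13, 19, 166]), (np.float64(133.5), np.float64(280.7), [9, 28, 14, 20, 192])]
mat [ 0.47824903 -0.34073219  0.003     ]
off [ 0.47274087 -0.45952442  0.003     ]
matside [ 0.46943788 -0.33405562  0.003     ] [ 4.85975624e-01 -4.47618987e-01 -1.11022302e-16]
bin [ 0.49195865  0.32756445 -0.01039762] [0.49048406 0.33177638 0.        ] [0.49067305 0.32461183 0.        ]
ball [ 0.526102   -0.00609451  0.10507817] z.122: [0.51623417 0.00795483 0.122     ] [ 0.52908407 -0.00550971  0.122     ]
mouth [ 0.52744253 -0.00450603  0.108     ] [ 0.5252871  -0.00418519  0.108     ]
```

View pics/shk.png

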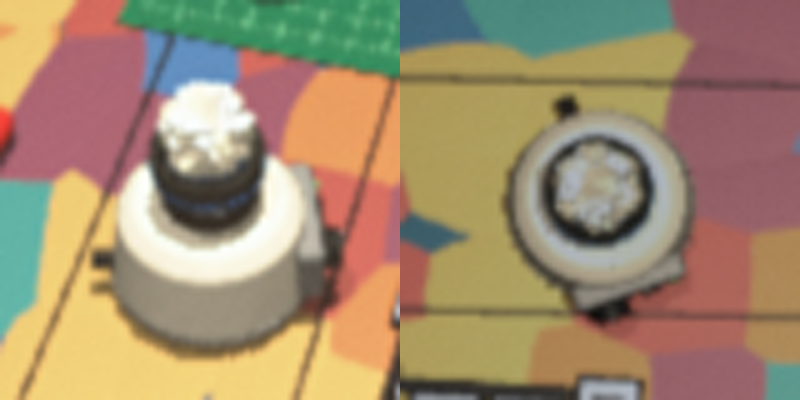

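Emit:
{"api": "drive_tool", "payload": {
  "increments": [
    {"wz":-9.55,"claw":-1},
    {"wz":-9.55,"claw":-1},
    {"wz":-9.55,"claw":-1},
    {"wz":-9.55,"claw":-1},
    {"wz":-9.55,"claw":-1},
    {"wz":-9.55,"claw":-1},
    {"wz":-9.55,"claw":-1},
    {"claw":-1}
  ],
  "newtons": 30
}}

```text
invalid input at $.increments[0]: expected keys wx, wy, wz, tx, ty, tz, claw
```

```bash
python3 - <<'E'
from h import *
s=manip.read_state(); print(s["tool_pos"],Ro.from_quat(s["tcp_rot"]).as_matrix().round(3).tolist(),s["t"])
T=cv2.imread("pics/top0.png");S=cv2.imread("pics/side0.png")
a=T[180:230,325:385]; b=S[115:165,250:310]; c=T[155:235,95:175]; d=S[265:355,165:255]
f=lambda x:cv2.resize(x,(400,300),interpolation=2)
cv2.imwrite("pics/z.png",np.vstack([np.hstack([f(a[5:50]),f(b[5:50])]),np.hstack([f(c[:60]),f(d[:67])])]))
# predicted pixels
for n,X in(("captop",(.478,-.34,.089)),("bin rim",(.491,.327,.125)),("ring",(.526,-.0045,.108)),("ball",(.526,-.0045,.122))): print(n,proj("side",X),proj("top",X))
print(plane("top",(184.5,242.2),.108))
E
```

```text
[ 0.20672457 -0.4825173   0.23124728] [[0.919, 0.394, -0.0], [0.394, -0.919, 0.0], [0.0, -0.0, -1.0]] 0.5
captop [125.01657089 280.14876778] [203.57045576 358.75362088]
bin rim [304.23340751 209.39366271] [193.82163266 125.00936097]
ring [192.99907347 237.11691422] [184.25395719 243.21514004]
ball [189.45531312 236.93394105] [183.77878641 243.12073391]
[ 0.52523799 -0.0016118   0.108     ]
```

View pics/z.png

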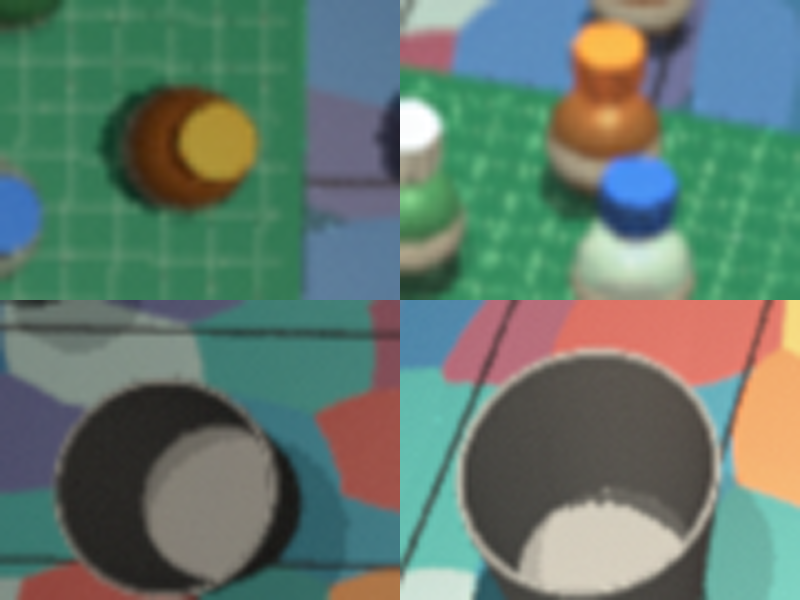

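```bash
python3 - <<'E'
from h import *
print("cap",tri((126.5,281.3),(205.7,357.2)),plane("side",(126.5,281.3),.089),plane("top",(205.7,357.2),.089))
print("bin",tri((303.2,207.3),(192.4,128)),plane("side",(303.2,207.3),.125),plane("top",(192.4,128),.125))
print("ring",tri((192.5,236.3),(184.5,242.2)),plane("side",(192.5,236.3),.108))
E
```

```text
cap [ 0.47251116 -0.33587294  0.08710398] [ 0.47284627 -0.33342252  0.089     ] [ 0.47173807 -0.33550014  0.089     ]
bin [0.49694347 0.32161956 0.11621024] [0.49601425 0.32588432 0.125     ] [0.49516813 0.31875821 0.125     ]
ring [ 0.52590245 -0.00148406  0.11306037] [ 0.52862289 -0.00570146  0.108     ]
```

Emit:
{"api": "drive_tool", "payload": {
  "increments": [
    {"wx":0,"wy":0,"wz":-9.55,"tx":0,"ty":0,"tz":0,"claw":-1},
    {"wx":0,"wy":0,"wz":-9.55,"tx":0,"ty":0,"tz":0,"claw":-1},
    {"wx":0,"wy":0,"wz":-9.55,"tx":0,"ty":0,"tz":0,"claw":-1},
    {"wx":0,"wy":0,"wz":-9.55,"tx":0,"ty":0,"tz":0,"claw":-1},
    {"wx":0,"wy":0,"wz":-9.55,"tx":0,"ty":0,"tz":0,"claw":-1},
    {"wx":0,"wy":0,"wz":-9.55,"tx":0,"ty":0,"tz":0,"claw":-1},
    {"wx":0,"wy":0,"wz":-9.5,"tx":0,"ty":0,"tz":0,"claw":-1},
    {"wx":0,"wy":0,"wz":0,"tx":0,"ty":0,"tz":0,"claw":-1}
  ],
  "newtons": 30
}}

```text
t: 1.5
tool_pos: [0.2068, -0.4825, 0.2313]
tcp_rot: [0.708, 0.707, 0.0, -0.0]
wrist_force: [-1.3, 0.2, -0.8]
grip_width: 0.996
finger_force: 0.0
```

Emit:
{"api": "drive_tool", "payload": {
  "increments": [
    {"wx":0,"wy":0,"wz":0,"tx":4,"ty":2.6,"tz":0,"claw":-1},
    {"wx":0,"wy":0,"wz":0,"tx":5,"ty":3.3,"tz":0,"claw":-1},
    {"wx":0,"wy":0,"wz":0,"tx":5,"ty":3.3,"tz":0,"claw":-1},
    {"wx":0,"wy":0,"wz":0,"tx":5,"ty":3.3,"tz":0,"claw":-1},
    {"wx":0,"wy":0,"wz":0,"tx":5,"ty":3.3,"tz":0,"claw":-1},
    {"wx":0,"wy":0,"wz":0,"tx":5,"ty":3.3,"tz":0,"claw":-1},
    {"wx":0,"wy":0,"wz":0,"tx":5,"ty":3.3,"tz":0,"claw":-1},
    {"wx":0,"wy":0,"wz":0,"tx":5,"ty":3.3,"tz":0,"claw":-1}
  ]
}}

```text
t: 2.5
tool_pos: [0.4647, -0.0907, 0.2316]
tcp_rot: [0.709, 0.705, 0.0, 0.0]
wrist_force: [1.0, -0.6, -0.5]
grip_width: 0.997
finger_force: 0.0
```

Emit:
{"api": "drive_tool", "payload": {
  "increments": [
    {"wx":0,"wy":0,"wz":0,"tx":4,"ty":3,"tz":0,"claw":-1},
    {"wx":0,"wy":0,"wz":0,"tx":3,"ty":2,"tz":0,"claw":-1},
    {"wx":0,"wy":0,"wz":0,"tx":1,"ty":0.6,"tz":1,"claw":-1},
    {"wx":0,"wy":0,"wz":0,"tx":0,"ty":0,"tz":1.5,"claw":-1},
    {"wx":0,"wy":0,"wz":0,"tx":0,"ty":0,"tz":1.5,"claw":-1},
    {"wx":0,"wy":0,"wz":0,"tx":0,"ty":0,"tz":1,"claw":-1},
    {"wx":0,"wy":0,"wz":0,"tx":0,"ty":0,"tz":0,"claw":-1},
    {"wx":0,"wy":0,"wz":0,"tx":0,"ty":0,"tz":0,"claw":-1}
  ]
}}

```text
t: 3.5
tool_pos: [0.5199, -0.0129, 0.1817]
tcp_rot: [0.707, 0.707, 0.0, 0.0]
wrist_force: [-0.1, -0.3, 0.3]
grip_width: 0.993
finger_force: 0.0
```

```bash
python3 - <<'E'
from h import *
im=[]
for c in("side","top"):
    a=eyes.capture(c)[:,:,::-1]; p=proj(c,(.526,-.004,.13)).astype(int)
    im.append(cv2.resize(a[p[0]-40:p[0]+40,p[1]-40:p[1]+40],(400,400),interpolation=2)); print(c,p-40)
cv2.imwrite("pics/n1.png",np.hstack(im)); s=manip.read_state(); print(s["tool_pos"])
for c in("side","top"): print(c,proj(c,s["tool_pos"]))
E
```

```text
side [147 196]
top [143 202]
[ 0.52011395 -0.01276166  0.18185149]
side [171.69452912 239.21653879]
top [183.85537783 245.72164061]
```

View pics/n1.png

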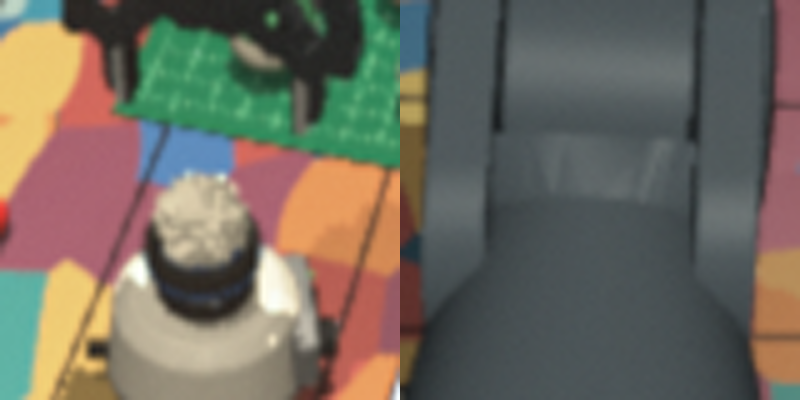

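The open fingers straddle the ball from above in the side view, with tips at about (167, 220) and (173, 256). Arm blocks the top view. I'll correct the small offset and descend.

Emit:
{"api": "drive_tool", "payload": {
  "increments": [
    {"wx":0,"wy":0,"wz":0,"tx":0.9,"ty":0.6,"tz":1.4,"claw":-1},
    {"wx":0,"wy":0,"wz":0,"tx":0,"ty":0,"tz":1.5,"claw":-1},
    {"wx":0,"wy":0,"wz":0,"tx":0,"ty":0,"tz":1.5,"claw":-1},
    {"wx":0,"wy":0,"wz":0,"tx":0,"ty":0,"tz":1.5,"claw":-1},
    {"wx":0,"wy":0,"wz":0,"tx":0,"ty":0,"tz":1.4,"claw":-1},
    {"wx":0,"wy":0,"wz":0,"tx":0,"ty":0,"tz":0,"claw":1},
    {"wx":0,"wy":0,"wz":0,"tx":0,"ty":0,"tz":0,"claw":1},
    {"wx":0,"wy":0,"wz":0,"tx":0,"ty":0,"tz":0,"claw":1}
  ],
  "newtons": 25
}}

```text
t: 4.6
tool_pos: [0.5268, -0.0036, 0.1091]
tcp_rot: [0.707, 0.707, 0.001, 0.001]
wrist_force: [2.2, 0.4, 0.5]
grip_width: 0.588
finger_force: 26.0
```

Emit:
{"api": "drive_tool", "payload": {
  "increments": [
    {"wx":0,"wy":0,"wz":0,"tx":0,"ty":0,"tz":0,"claw":1},
    {"wx":0,"wy":0,"wz":0,"tx":0,"ty":0,"tz":0,"claw":1},
    {"wx":0,"wy":0,"wz":0,"tx":0,"ty":0,"tz":0,"claw":1},
    {"wx":0,"wy":0,"wz":0,"tx":0,"ty":0,"tz":-1,"claw":1},
    {"wx":0,"wy":0,"wz":0,"tx":0,"ty":0,"tz":-2,"claw":1},
    {"wx":0,"wy":0,"wz":0,"tx":0,"ty":0,"tz":-3,"claw":1},
    {"wx":0,"wy":0,"wz":0,"tx":0,"ty":0,"tz":-3,"claw":1},
    {"wx":0,"wy":0,"wz":0,"tx":0,"ty":0,"tz":0,"claw":1}
  ]
}}

```text
t: 5.6
tool_pos: [0.5261, -0.0036, 0.2004]
tcp_rot: [0.707, 0.707, 0.001, 0.001]
wrist_force: [-0.6, -0.0, -0.3]
grip_width: 0.589
finger_force: 26.1
```

Emit:
{"api": "drive_tool", "payload": {
  "increments": [
    {"wx":0,"wy":0,"wz":0,"tx":3,"ty":-0.3,"tz":0,"claw":1},
    {"wx":0,"wy":0,"wz":0,"tx":5.5,"ty":-0.5,"tz":0,"claw":1},
    {"wx":0,"wy":0,"wz":0,"tx":6,"ty":-0.6,"tz":0,"claw":1},
    {"wx":0,"wy":0,"wz":0,"tx":6,"ty":-0.6,"tz":0,"claw":1},
    {"wx":0,"wy":0,"wz":0,"tx":6,"ty":-0.6,"tz":0,"claw":1},
    {"wx":0,"wy":0,"wz":0,"tx":4,"ty":-0.4,"tz":0,"claw":1},
    {"wx":0,"wy":0,"wz":0,"tx":2,"ty":-0.1,"tz":0,"claw":1},
    {"wx":0,"wy":0,"wz":0,"tx":0,"ty":0,"tz":0,"claw":1}
  ]
}}

```text
t: 6.6
tool_pos: [0.4942, 0.3218, 0.1974]
tcp_rot: [0.707, 0.708, -0.001, -0.0]
wrist_force: [0.6, -1.0, -0.0]
grip_width: 0.592
finger_force: 26.1
```

```bash
python3 - <<'E'
from h import *
im=[]
for c in("side","top"):
    a=eyes.capture(c)[:,:,::-1]; p=proj(c,(.4955,.322,.15)).astype(int)
    im.append(cv2.resize(a[p[0]-60:p[0]+60,p[1]-60:p[1]+60],(400,400),interpolation=2)); print(c,p-60)
cv2.imwrite("pics/n2.png",np.hstack(im)); s=manip.read_state(); print(s["tool_pos"],s["grip_width"])
E
```

```text
side [235 147]
top [131  64]
[0.49462869 0.32030062 0.19788673] 0.5859188465572371
```

View pics/n2.png

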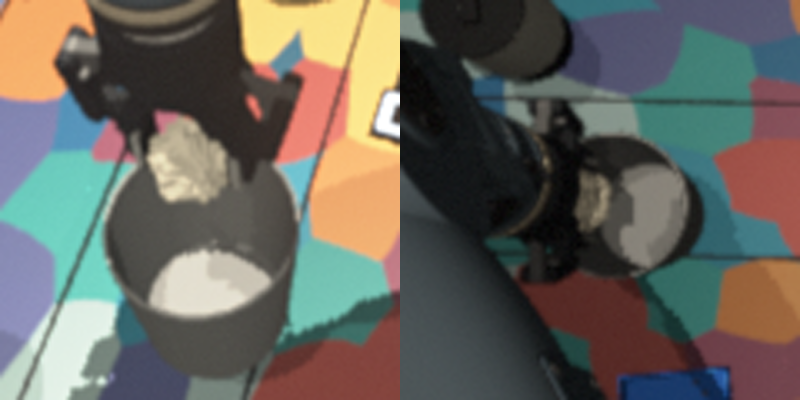

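The ball is held over the bin mouth (top view at about (191, 122), shifted by parallax). Lower and release.

Emit:
{"api": "drive_tool", "payload": {
  "increments": [
    {"wx":0,"wy":0,"wz":0,"tx":0.1,"ty":0.1,"tz":1.5,"claw":1},
    {"wx":0,"wy":0,"wz":0,"tx":0,"ty":0,"tz":2,"claw":1},
    {"wx":0,"wy":0,"wz":0,"tx":0,"ty":0,"tz":1.5,"claw":1},
    {"wx":0,"wy":0,"wz":0,"tx":0,"ty":0,"tz":0,"claw":1},
    {"wx":0,"wy":0,"wz":0,"tx":0,"ty":0,"tz":0,"claw":1},
    {"wx":0,"wy":0,"wz":0,"tx":0,"ty":0,"tz":0,"claw":-1},
    {"wx":0,"wy":0,"wz":0,"tx":0,"ty":0,"tz":0,"claw":-1},
    {"wx":0,"wy":0,"wz":0,"tx":0,"ty":0,"tz":0,"claw":-1}
  ]
}}

```text
t: 7.7
tool_pos: [0.4959, 0.3226, 0.1486]
tcp_rot: [0.707, 0.707, 0.0, 0.0]
wrist_force: [0.0, 0.2, 0.8]
grip_width: 0.998
finger_force: 0.0
```

Emit:
{"api": "drive_tool", "payload": {
  "increments": [
    {"wx":0,"wy":0,"wz":0,"tx":0,"ty":0,"tz":0,"claw":-1},
    {"wx":0,"wy":0,"wz":0,"tx":0,"ty":0,"tz":0,"claw":-1},
    {"wx":0,"wy":0,"wz":0,"tx":0,"ty":0,"tz":-2,"claw":-1},
    {"wx":0,"wy":0,"wz":0,"tx":0,"ty":0,"tz":-4,"claw":-1},
    {"wx":0,"wy":0,"wz":0,"tx":-3,"ty":0,"tz":-3,"claw":-1},
    {"wx":0,"wy":0,"wz":0,"tx":-6,"ty":0,"tz":0,"claw":-1},
    {"wx":0,"wy":0,"wz":0,"tx":-6,"ty":0,"tz":0,"claw":-1},
    {"wx":0,"wy":0,"wz":0,"tx":-6,"ty":0,"tz":0,"claw":-1}
  ]
}}

```text
t: 8.7
tool_pos: [0.4956, 0.1108, 0.2385]
tcp_rot: [0.707, 0.707, 0.0, 0.0]
wrist_force: [0.9, -0.3, -0.7]
grip_width: 1.001
finger_force: 0.0
```

```bash
python3 - <<'E'
from h import *
cv2.imwrite("pics/n3.png",eyes.capture("side")[:,:,::-1]); eyes.capture("top"); print(manip.read_state()["tool_pos"])
for c in("side","top"): print(c,[(np.round(d["centre"],1).tolist(),round(d["confidence"],2)) for d in models.find_in(c,"paper_ball")][:3])
E
```

```text
[0.49539104 0.10777887 0.23871395]
side [([323.2, 211.1], 0.87), ([157.4, 285.6], 0.73)]
top [([134.9, 91.1], 0.63)]
```

View pics/n3.png

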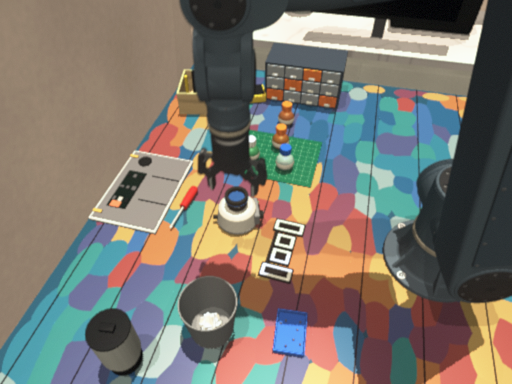

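The paper ball lies in the bin at about (321, 210), and the cradle is empty at (200, 237). Next, the flask.

Emit:
{"api": "drive_tool", "payload": {
  "increments": [
    {"wx":0,"wy":0,"wz":0,"tx":-6,"ty":-0.3,"tz":0,"claw":-1},
    {"wx":0,"wy":0,"wz":0,"tx":-6,"ty":-0.3,"tz":0,"claw":-1},
    {"wx":0,"wy":0,"wz":0,"tx":-6,"ty":-0.3,"tz":0,"claw":-1},
    {"wx":0,"wy":0,"wz":0,"tx":-6,"ty":-0.3,"tz":0,"claw":-1},
    {"wx":0,"wy":0,"wz":0,"tx":-6,"ty":-0.3,"tz":0,"claw":-1},
    {"wx":0,"wy":0,"wz":0,"tx":-6,"ty":-0.3,"tz":0,"claw":-1},
    {"wx":0,"wy":0,"wz":0,"tx":-6,"ty":-0.3,"tz":0,"claw":-1},
    {"wx":0,"wy":0,"wz":0,"tx":-2,"ty":-0.2,"tz":0,"claw":-1}
  ]
}}

```text
t: 9.9
tool_pos: [0.4735, -0.3294, 0.2376]
tcp_rot: [0.708, 0.707, -0.0, -0.0]
wrist_force: [0.3, 0.1, -0.5]
grip_width: 1.001
finger_force: 0.0
```

Emit:
{"api": "drive_tool", "payload": {
  "increments": [
    {"wx":0,"wy":0,"wz":0,"tx":0,"ty":0,"tz":2,"claw":-1},
    {"wx":0,"wy":0,"wz":0,"tx":0,"ty":0,"tz":4,"claw":-1},
    {"wx":0,"wy":0,"wz":0,"tx":0,"ty":0,"tz":2,"claw":-1},
    {"wx":0,"wy":0,"wz":0,"tx":0,"ty":0,"tz":1,"claw":-1},
    {"wx":0,"wy":0,"wz":0,"tx":0,"ty":0,"tz":0,"claw":-1},
    {"wx":0,"wy":0,"wz":0,"tx":0,"ty":0,"tz":0,"claw":-1},
    {"wx":0,"wy":0,"wz":0,"tx":0,"ty":0,"tz":0,"claw":-1},
    {"wx":0,"wy":0,"wz":0,"tx":0,"ty":0,"tz":0,"claw":-1}
  ]
}}

```text
t: 10.9
tool_pos: [0.473, -0.3277, 0.1488]
tcp_rot: [0.707, 0.707, 0.0, 0.0]
wrist_force: [0.4, -0.2, -0.3]
grip_width: 0.997
finger_force: 0.0
```

```bash
python3 - <<'E'
from h import *
im=[]
for c,X,h in(("side",(.4725,-.335,.1),35),("top",(.526,-.0035,.108),25),("side",(.526,-.0035,.108),25)):
    a=eyes.capture(c)[:,:,::-1]; p=proj(c,X).astype(int)-h
    im.append(cv2.resize(a[p[0]:p[0]+2*h,p[1]:p[1]+2*h],(260,260),interpolation=2)); print(c,p,260/2/h)
    if h==25: print(c,[(d["centre"],d["confidence"]) for d in models.spot_point(c,"cradle_mouth")][:2])
cv2.imwrite("pics/n4.png",np.hstack(im)); s=manip.read_state(); print(s["tool_pos"],proj("side",s["tool_pos"]))
E
```

```text
side [ 88 246] 3.7142857142857144
top [159 217] 5.2
top [([185.3, 244.0], 0.7)]
side [168 212] 5.2
side [([192.9, 234.2], 0.92), ([167.7, 284.0], 0.49)]
[ 0.47273826 -0.32765604  0.14836872] [112.51646845 281.80385113]
```

View pics/n4.png

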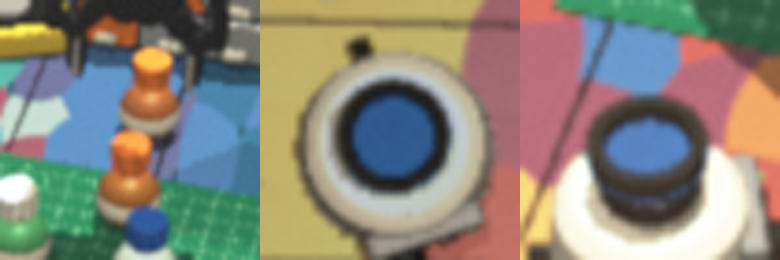

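```bash
python3 - <<'E'
from h import *
print(tri((194,235.8),(184.6,242.2)),plane("side",(194,235.8),.108),plane("top",(184.6,242.2),.108))
print(plane("side",(192.9,234.2),.108),plane("top",(185.3,244),.108))
print(plane("side",(125.7,280.8),.089),tri((125.7,280.8),(205.7,357.2)))
E
```

```text
[ 0.52677291 -0.00122103  0.10705617] [ 5.28422270e-01 -1.68343742e-04  1.08000000e-01] [ 0.52495081 -0.0016177   0.108     ]
[ 0.53368359 -0.00293448  0.108     ] [ 0.52303904 -0.00680517  0.108     ]
[ 0.47524262 -0.33705569  0.089     ] [ 0.4731568  -0.33477871  0.09100751]
```

Emit:
{"api": "drive_tool", "payload": {
  "increments": [
    {"wx":0,"wy":0,"wz":0,"tx":-0.7,"ty":0,"tz":1,"claw":-1},
    {"wx":0,"wy":0,"wz":0,"tx":0,"ty":0,"tz":2,"claw":-1},
    {"wx":0,"wy":0,"wz":0,"tx":0,"ty":0,"tz":2,"claw":-1},
    {"wx":0,"wy":0,"wz":0,"tx":0,"ty":0,"tz":2,"claw":-1},
    {"wx":0,"wy":0,"wz":0,"tx":0,"ty":0,"tz":1.9,"claw":-1},
    {"wx":0,"wy":0,"wz":0,"tx":0,"ty":0,"tz":0,"claw":-1},
    {"wx":0,"wy":0,"wz":0,"tx":0,"ty":0,"tz":0,"claw":1},
    {"wx":0,"wy":0,"wz":0,"tx":0,"ty":0,"tz":0,"claw":1}
  ],
  "newtons": 50
}}

```text
t: 12.15
tool_pos: [0.4732, -0.335, 0.0601]
tcp_rot: [0.707, 0.707, 0.0, 0.001]
wrist_force: [-0.4, 0.3, -0.1]
grip_width: 0.603
finger_force: 0.0
```

Emit:
{"api": "drive_tool", "payload": {
  "increments": [
    {"wx":0,"wy":0,"wz":0,"tx":0,"ty":0,"tz":0,"claw":1},
    {"wx":0,"wy":0,"wz":0,"tx":0,"ty":0,"tz":0,"claw":1},
    {"wx":0,"wy":0,"wz":0,"tx":0,"ty":0,"tz":0,"claw":1},
    {"wx":0,"wy":0,"wz":0,"tx":0,"ty":0,"tz":0,"claw":1},
    {"wx":0,"wy":0,"wz":0,"tx":0,"ty":0,"tz":0,"claw":1},
    {"wx":0,"wy":0,"wz":0,"tx":0,"ty":0,"tz":0,"claw":1},
    {"wx":0,"wy":0,"wz":0,"tx":0,"ty":0,"tz":0,"claw":1},
    {"wx":0,"wy":0,"wz":0,"tx":0,"ty":0,"tz":0,"claw":1}
  ]
}}

```text
t: 13.15
tool_pos: [0.4732, -0.3349, 0.0601]
tcp_rot: [0.707, 0.707, 0.0, 0.001]
wrist_force: [1.2, -0.0, 6.7]
grip_width: 0.385
finger_force: 49.3
```

Emit:
{"api": "drive_tool", "payload": {
  "increments": [
    {"wx":0,"wy":0,"wz":0,"tx":0,"ty":0,"tz":-1,"claw":1},
    {"wx":0,"wy":0,"wz":0,"tx":0,"ty":0,"tz":-3,"claw":1},
    {"wx":0,"wy":0,"wz":0,"tx":0,"ty":0,"tz":-5,"claw":1},
    {"wx":0,"wy":0,"wz":0,"tx":0,"ty":0,"tz":-5,"claw":1},
    {"wx":0,"wy":0,"wz":0,"tx":0,"ty":0,"tz":-3,"claw":1},
    {"wx":0,"wy":0,"wz":0,"tx":1,"ty":0.2,"tz":-0.5,"claw":1},
    {"wx":0,"wy":0,"wz":0,"tx":3,"ty":0.5,"tz":0,"claw":1},
    {"wx":0,"wy":0,"wz":0,"tx":4,"ty":0.6,"tz":0,"claw":1}
  ]
}}

```text
t: 14.15
tool_pos: [0.4852, -0.2533, 0.2326]
tcp_rot: [0.708, 0.707, -0.0, -0.001]
wrist_force: [0.1, 0.4, -2.6]
grip_width: 0.383
finger_force: 50.0
```

Emit:
{"api": "drive_tool", "payload": {
  "increments": [
    {"wx":0,"wy":0,"wz":0,"tx":5,"ty":0.8,"tz":0,"claw":1},
    {"wx":0,"wy":0,"wz":0,"tx":5,"ty":0.8,"tz":0,"claw":1},
    {"wx":0,"wy":0,"wz":0,"tx":5,"ty":0.8,"tz":0,"claw":1},
    {"wx":0,"wy":0,"wz":0,"tx":5,"ty":0.8,"tz":0,"claw":1},
    {"wx":0,"wy":0,"wz":0,"tx":3,"ty":0.5,"tz":0,"claw":1},
    {"wx":0,"wy":0,"wz":0,"tx":1.5,"ty":0.2,"tz":0,"claw":1},
    {"wx":0,"wy":0,"wz":0,"tx":0.5,"ty":0,"tz":0,"claw":1},
    {"wx":0,"wy":0,"wz":0,"tx":0,"ty":0,"tz":0,"claw":1}
  ]
}}

```text
t: 15.15
tool_pos: [0.5245, -0.005, 0.2339]
tcp_rot: [0.707, 0.707, -0.0, -0.0]
wrist_force: [-0.6, 0.0, -0.5]
grip_width: 0.38
finger_force: 50.0
```

```bash
python3 - <<'E'
from h import *
im=[]
for c,X,h in(("side",(.526,-.002,.16),48),("top",(.526,-.002,.16),48)):
    a=eyes.capture(c)[:,:,::-1]; p=proj(c,X).astype(int)-h
    im.append(cv2.resize(a[p[0]:p[0]+2*h,p[1]:p[1]+2*h],(400,400),interpolation=2)); print(c,p,400/2/h)
cv2.imwrite("pics/n5.png",np.hstack(im)); s=manip.read_state(); print(s["tool_pos"],s["wrist_force"],s["grip_width"]); T=s["tool_pos"]
for c in("side","top"): print(c,"body",proj(c,T-[0,0,.030]),"mouth",proj(c,(.526,-.002,.108)))
E
```

```text
side [132 188] 4.166666666666667
top [134 193] 4.166666666666667
[ 0.52467017 -0.00545358  0.23419506] [ 0.30379849  0.38006117 -1.39156239] 0.3818930179247587
side body [167.05373394 236.40083601] mouth [193.67097544 236.85982447]
top body [181.25920161 242.87057584] mouth [184.23735083 242.34118903]
```

View pics/n5.png

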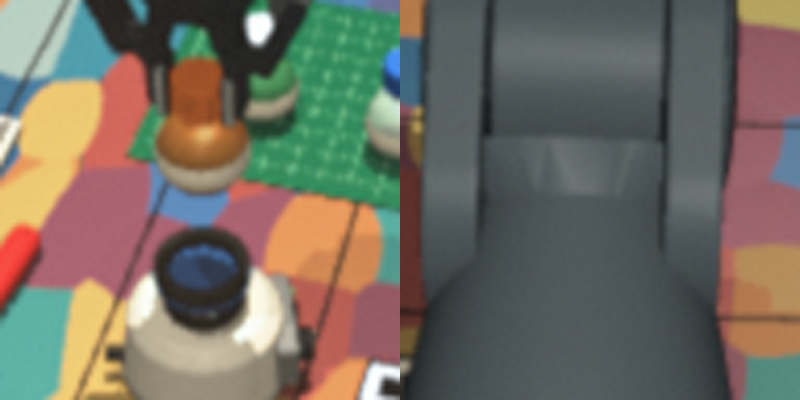

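The flask hangs upright above the ring: body centre (167, 236), ring mouth about (194, 236). I'll shift a few mm and lower to just above the seat.

Emit:
{"api": "drive_tool", "payload": {
  "increments": [
    {"wx":0,"wy":0,"wz":0,"tx":0.4,"ty":0.2,"tz":1,"claw":1},
    {"wx":0,"wy":0,"wz":0,"tx":0,"ty":0,"tz":1.5,"claw":1},
    {"wx":0,"wy":0,"wz":0,"tx":0,"ty":0,"tz":1.5,"claw":1},
    {"wx":0,"wy":0,"wz":0,"tx":0,"ty":0,"tz":1.5,"claw":1},
    {"wx":0,"wy":0,"wz":0,"tx":0,"ty":0,"tz":1,"claw":1},
    {"wx":0,"wy":0,"wz":0,"tx":0,"ty":0,"tz":0.5,"claw":1},
    {"wx":0,"wy":0,"wz":0,"tx":0,"ty":0,"tz":0,"claw":1},
    {"wx":0,"wy":0,"wz":0,"tx":0,"ty":0,"tz":0,"claw":1}
  ]
}}

```text
t: 16.25
tool_pos: [0.5271, -0.0005, 0.1648]
tcp_rot: [0.707, 0.707, 0.0, 0.0]
wrist_force: [0.3, -0.3, -1.1]
grip_width: 0.38
finger_force: 50.0
```

```bash
python3 - <<'E'
from h import *
im=[]
c="side";h=30
a=eyes.capture(c)[:,:,::-1]; p=proj(c,(.526,-.002,.13)).astype(int)-h; print(p,10)
cv2.imwrite("pics/n6.png",cv2.resize(a[p[0]:p[0]+60,p[1]:p[1]+60],(600,600),interpolation=2)); s=manip.read_state(); print(s["tool_pos"],s["wrist_force"],s["torque"]); T=s["tool_pos"]
print("body",proj(c,T-[0,0,.030]),"mouth",proj(c,(.5265,-.001,.108)))
E
```

```text
[158 206] 10
[ 0.52714452 -0.00054559  0.16480135] [-0.29568756 -0.28641183 -1.25048519] [ 0.02841925 -0.0022381  -0.02219801]
body [187.14467421 235.92929844] mouth [193.90636541 236.5770094 ]
```

View pics/n6.png

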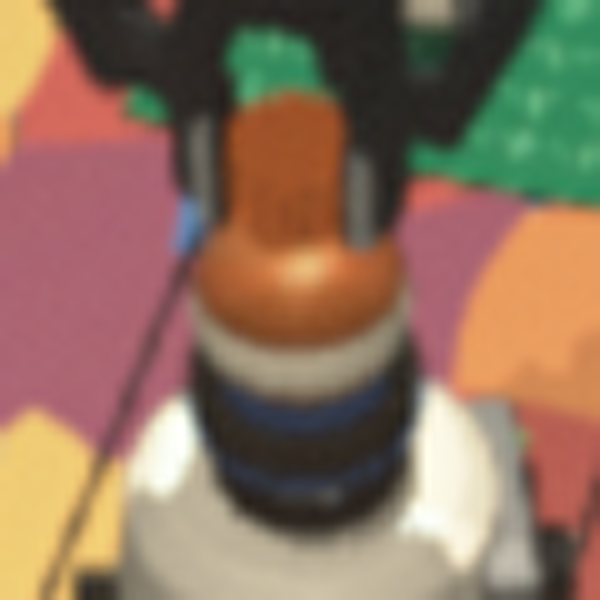

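The body is centred at col 235.5 and the ring at 235.9, so about 1 mm off in x. Continue in small steps, watching forces.

Emit:
{"api": "drive_tool", "payload": {
  "increments": [
    {"wx":0,"wy":0,"wz":0,"tx":0,"ty":-0.1,"tz":0.3,"claw":1},
    {"wx":0,"wy":0,"wz":0,"tx":0,"ty":0,"tz":0.3,"claw":1},
    {"wx":0,"wy":0,"wz":0,"tx":0,"ty":0,"tz":0.2,"claw":1},
    {"wx":0,"wy":0,"wz":0,"tx":0,"ty":0,"tz":0.1,"claw":1},
    {"wx":0,"wy":0,"wz":0,"tx":0,"ty":0,"tz":0.1,"claw":1},
    {"wx":0,"wy":0,"wz":0,"tx":0,"ty":0,"tz":0,"claw":1},
    {"wx":0,"wy":0,"wz":0,"tx":0,"ty":0,"tz":0,"claw":1},
    {"wx":0,"wy":0,"wz":0,"tx":0,"ty":0,"tz":0,"claw":1}
  ]
}}

```text
t: 17.3
tool_pos: [0.5262, -0.0005, 0.1545]
tcp_rot: [0.707, 0.707, 0.0, 0.0]
wrist_force: [4.5, 2.1, 3.4]
grip_width: 0.383
finger_force: 50.5
```

Emit:
{"api": "drive_tool", "payload": {
  "increments": [
    {"wx":0,"wy":0,"wz":0,"tx":0.05,"ty":0.1,"tz":0,"claw":1},
    {"wx":0,"wy":0,"wz":0,"tx":0,"ty":0,"tz":0,"claw":1},
    {"wx":0,"wy":0,"wz":0,"tx":0,"ty":0,"tz":0,"claw":1},
    {"wx":0,"wy":0,"wz":0,"tx":0,"ty":0,"tz":0,"claw":1},
    {"wx":0,"wy":0,"wz":0,"tx":0,"ty":0,"tz":0,"claw":1},
    {"wx":0,"wy":0,"wz":0,"tx":0,"ty":0,"tz":0,"claw":1},
    {"wx":0,"wy":0,"wz":0,"tx":0,"ty":0,"tz":0,"claw":1},
    {"wx":0,"wy":0,"wz":0,"tx":0,"ty":0,"tz":0,"claw":1}
  ]
}}

```text
t: 18.3
tool_pos: [0.5267, -0.0001, 0.1543]
tcp_rot: [0.707, 0.707, -0.0, -0.0]
wrist_force: [1.0, 0.5, 3.0]
grip_width: 0.382
finger_force: 50.5
```

Lateral forces have nearly gone, so it is centred. Press down in small steps.

Emit:
{"api": "drive_tool", "payload": {
  "increments": [
    {"wx":0,"wy":0,"wz":0,"tx":0.02,"ty":0.03,"tz":0.1,"claw":1},
    {"wx":0,"wy":0,"wz":0,"tx":0,"ty":0,"tz":0.1,"claw":1},
    {"wx":0,"wy":0,"wz":0,"tx":0,"ty":0,"tz":0.1,"claw":1},
    {"wx":0,"wy":0,"wz":0,"tx":0,"ty":0,"tz":0.1,"claw":1},
    {"wx":0,"wy":0,"wz":0,"tx":0,"ty":0,"tz":0.1,"claw":1},
    {"wx":0,"wy":0,"wz":0,"tx":0,"ty":0,"tz":0,"claw":1},
    {"wx":0,"wy":0,"wz":0,"tx":0,"ty":0,"tz":0,"claw":1},
    {"wx":0,"wy":0,"wz":0,"tx":0,"ty":0,"tz":0,"claw":1}
  ]
}}

```text
t: 19.3
tool_pos: [0.527, 0.0001, 0.1494]
tcp_rot: [0.707, 0.707, -0.0, -0.0]
wrist_force: [-0.4, -0.8, 7.3]
grip_width: 0.379
finger_force: 50.8
```

Emit:
{"api": "drive_tool", "payload": {
  "increments": [
    {"wx":0,"wy":0,"wz":0,"tx":-0.02,"ty":0,"tz":0.1,"claw":1},
    {"wx":0,"wy":0,"wz":0,"tx":0,"ty":0,"tz":0.1,"claw":1},
    {"wx":0,"wy":0,"wz":0,"tx":0,"ty":0,"tz":0.1,"claw":1},
    {"wx":0,"wy":0,"wz":0,"tx":0,"ty":0,"tz":0,"claw":1},
    {"wx":0,"wy":0,"wz":0,"tx":0,"ty":0,"tz":0,"claw":1},
    {"wx":0,"wy":0,"wz":0,"tx":0,"ty":0,"tz":0,"claw":1},
    {"wx":0,"wy":0,"wz":0,"tx":0,"ty":0,"tz":0,"claw":1},
    {"wx":0,"wy":0,"wz":0,"tx":0,"ty":0,"tz":0,"claw":1}
  ]
}}

```text
t: 20.3
tool_pos: [0.5271, -0.0, 0.1472]
tcp_rot: [0.707, 0.707, 0.0, 0.0]
wrist_force: [-2.8, -0.7, 12.4]
grip_width: 0.384
finger_force: 51.7
```

Emit:
{"api": "drive_tool", "payload": {
  "increments": [
    {"wx":0,"wy":0,"wz":0,"tx":0,"ty":-0.05,"tz":0.07,"claw":1},
    {"wx":0,"wy":0,"wz":0,"tx":0,"ty":0,"tz":0,"claw":1},
    {"wx":0,"wy":0,"wz":0,"tx":0,"ty":0,"tz":0,"claw":1},
    {"wx":0,"wy":0,"wz":0,"tx":0,"ty":0,"tz":0,"claw":1},
    {"wx":0,"wy":0,"wz":0,"tx":0,"ty":0,"tz":0,"claw":1},
    {"wx":0,"wy":0,"wz":0,"tx":0,"ty":0,"tz":0,"claw":1},
    {"wx":0,"wy":0,"wz":0,"tx":0,"ty":0,"tz":0,"claw":1},
    {"wx":0,"wy":0,"wz":0,"tx":0,"ty":0,"tz":0,"claw":1}
  ]
}}

```text
t: 21.3
tool_pos: [0.5271, -0.0, 0.1471]
tcp_rot: [0.707, 0.707, 0.001, 0.001]
wrist_force: [-2.4, 1.5, 17.6]
grip_width: 0.38
finger_force: 52.0
```

```bash
python3 - <<'E'
from h import *
a=eyes.capture("side")[:,:,::-1]; p=proj("side",(.526,-.002,.12)).astype(int)-30
cv2.imwrite("pics/n7.png",cv2.resize(a[p[0]:p[0]+60,p[1]:p[1]+60],(600,600),interpolation=2)); s=manip.read_state(); print(p,s["tool_pos"],s["wrist_force"],s["torque"])
E
```

```text
[160 206] [ 5.27047051e-01 -1.33596178e-05  1.47029461e-01] [-2.43408188  0.59520063 17.87582244] [0.05828305 0.66990054 0.0093503 ]
```

View pics/n7.png

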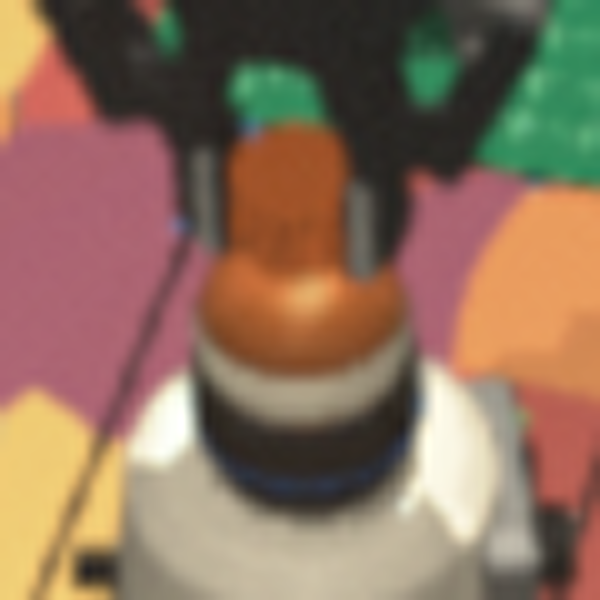

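The flask sits upright and centred in the ring, which is down against its stop: force rose from 12 to 18 N with no further travel. Handing in.

```bash
python3 -c "
from plant import manip
print(manip.sign_off())"
```

```text
the job is handed in; nothing more can be done
None
```

The paper ball is in the bin, and the amber flask is upright in the ring cradle, held pressed against its stop at about 18 N; I handed the job in at about 21 s.

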